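# Change over the bench dispensers

### The arm

A 7-joint arm with a two-finger parallel gripper is mounted at the origin on the work surface. World frame = base frame: x ahead of the robot, y to its left, z up, the work surface at z = 0. Lengths are in m, angles in rad, forces in N, time in s.
With the tool pointing down it reaches from about 0.4 to 0.85 m from the base axis. Payload 4.5 kg.
Tool frame: the origin (TCP) lies midway between the tips of the shut fingers; the grasp point (between the pads) lies 19 mm behind it; x points along the fingers, y is the direction in which the jaws open and shut, and the axes are right-handed (so a half turn about x gives the same grasp; the last joint's range is limited). The gripper opens to 88 mm and grips with 3 to 60 N. Pads are 18 mm wide; open, the fingers measure 123 mm over their backs; the gripper's body (75 mm by 187 mm) begins 45 mm behind the grasp point.
Start: joints at [1.245, 0.689, -0.195, 1.565, 0.157, 0.902, -0.215], TCP at [0.22, -0.585, 0.239] pointing down, gripper open.
Joint ranges: [-3.01, 3.01], [-0.46, 2.08], [-1.47, 1.51], [0.13, 2.56], [-1, 4.14], [0.04, 2.09], [-2.66, 2.66]. Speed limits (rad/s): [2.57, 2.57, 3.14, 3.14, 3.14, 3.14, 3.14].

### API

Orientations are given as a unit quaternion [x, y, z, w].
In Python, from plant import r, vision gives the robot as it stands.
- The arm moves only by the tool carry_out, never from a script. Its argument "series" is a list of rows, each an object with "dp": the shift along the tool's x, y, z in units of 30 mm (1.0 is 30 mm), a list of three; "yaw": the turn about the tool's x in units of 6 degrees (1.0 is 6 degrees); "jaw": the opening, from 0 (shut) to 1 (fully open). A call has exactly 5 rows; each row is the pose to reach, as a shift and turn from the pose measured when the call began, along the tool's axes at that moment; what a row does not reach only later rows make up. A row lasts 1/8 s, in which the tool goes at most 62.5 mm and 10.7 degrees, less where a joint would pass 70% of its speed; a pose out of reach is approached as far as the arm can. A call with a gripper value outside its range is refused whole. The fingers move at their own pace and stop on an object; "force" is the grip in N (left out, the last holds). Time passes only in rows, so rows that repeat a pose let the fingers close, or fill a call up. It gives the time, the measured TCP pose, the force and the opening at its end, in the units of the state.
- r.get_state(): the state, without advancing time (a new reading comes with each control period).
- vision.snapshot(name): name is "side" or "top"; returns (picture, depth): 480x640x3 uint8, red, green, blue; 480x640 float32, m along the optical axis (not along the pixel's ray), 0 where there is no reading.
- vision.get_calibration(name): a dict with "fx", "fy", "cx", "cy" (pixels), "dist_coeffs" ([k1, k2, p1, p2, k3] as OpenCV has them; the pictures are not rectified), "world_to_cam" (4x4, takes a point from world to camera coordinates). Camera axes: x right, y down, z forward; pixel columns grow to the right and rows downward; lengths in m; the calibration is good to about 2 mm. A picture is of the moment at which its call begins. get_calibration takes no time and is no camera call.
- r.finish_job(): hands the job in, once; it reports no verdict.
The state is a dict: "clock": time; "q": joint angles; "qd": joint speeds; "joint_torque": joint torques, N m; "tool_pos": TCP position; "eef_rot": TCP orientation; "contact_force": force on the tool from outside, world axes, zero at the start; "moment": the same for the moment, N m; "opening": opening from 0.0 (shut) to 1.0 (fully open).
Only numpy, scipy, OpenCV 4.12 (cv2) and the standard library are available. Lean on these libraries where they do the work, as an engineer would, in place of code of your own. Each camera call takes 0.05 s, during which the arm holds its last target. There are 200 camera calls.

### The job

The round bottle's dispenser is going out of use and the square bottle's takes its place (both are empty and dry): first push the round dispenser's pulled-out spout cap fully home, then pull the square dispenser's spout cap fully out, and last press the square dispenser's pump head right down to its stop and let it come up again. Never have both caps out together, do not press the round one's pump, do not press the square one's pump while its cap is shut, and leave the jar, dropper bottle and slide box where they stand.

Things in the scene. Friction and masses are not known exactly. Their poses are not given: they have to be found in the camera images.
- round: Origin: centre of the underside of its foot; z up, -x is the side its spout leans to. Dispenser with a round white bottle, 92 mm in diameter, top 115 mm above the bench, bolted down on a steel foot 130 x 120 x 6 mm. On top, near the middle (4 mm to +x), a pump tower 30 mm in diameter and 60 mm high with the pump head above it; a capped spout leans to -x from beside the tower
- round_cap (a joint): how far the round dispenser's outlet cap is pulled out along its spout, m: 0 = fully home against the collar, 0.025 = fully out at its stop (the cap is captive and cannot come off). A spring detent holds it at either end; it takes about 10 N along the axis to leave an end, and well past half-way (0.0125) it goes on to the other end by itself
- round_cap_mid (a point): middle of the round dispenser's outlet cap, on its axis; moves with the cap. The cap is a grey plastic cylinder 40 mm in diameter and 60 mm long (its outer end 30 mm from this point along +z, its inner end 30 mm along -z). The z axis is the cap's axis and pull direction, leaning 30 degrees from vertical to the dispenser's -x side; y is level. When home, a 42 mm collar touches the inner end
- round_pump (a joint): how far the round dispenser's pump head is pressed down, m: 0 = up, 0.022 = at its stop. Return spring, 3 N at the top, 12 N at the stop
- round_pump_top (a point): centre of the top face of the round dispenser's pump head, a grey disc 60 mm in diameter and 13 mm thick on a vertical stem; moves with it, z up. At rest 216 mm above the bench
- square: Origin: centre of the underside of its foot; z up, -x is the side its spout leans to. Dispenser like the other but with a square white bottle, 92 x 92 mm, top 100 mm above the bench, on the same bolted foot, pump tower and leaning capped spout
- square_cap (a joint): how far the square dispenser's outlet cap is pulled out along its spout, m: 0 = fully home against the collar, 0.025 = fully out at its stop (the cap is captive and cannot come off). A spring detent holds it at either end; it takes about 10 N along the axis to leave an end, and well past half-way (0.0125) it goes on to the other end by itself
- square_cap_mid (a point): middle of the square dispenser's outlet cap, on its axis; moves with the cap. The cap is a grey plastic cylinder 40 mm in diameter and 60 mm long (its outer end 30 mm from this point along +z, its inner end 30 mm along -z). The z axis is the cap's axis and pull direction, leaning 30 degrees from vertical to the dispenser's -x side; y is level. When home, a 42 mm collar touches the inner end
- square_pump (a joint): how far the square dispenser's pump head is pressed down, m: 0 = up, 0.022 = at its stop. Return spring, 3 N at the top, 12 N at the stop
- square_pump_top (a point): centre of the top face of the square dispenser's pump head, a grey disc 60 mm in diameter and 13 mm thick on a vertical stem; moves with it, z up. At rest 201 mm above the bench
- jar: bystander: specimen jar with a red lid, 64 mm in diameter, 75 mm high, loose; origin at the centre of its underside
- dropper: bystander: white dropper bottle, 40 mm in diameter, 85 mm high, loose; origin at the centre of its underside
- slidebox: bystander: blue slide box 85 x 110 x 34 mm, loose; origin at the centre of its underside
Mind the look-alikes: they are no part of the job. Leave any blue or red look-alike of the square alone.

How it is judged:
On the way, in this order (a step that is already met when the one before it is completed fails the run):
1. the round dispenser's cap is pushed home (value of joint round_cap below 0.003 m), for 0.2 s.
2. the square dispenser's cap is pulled out (value of joint square_cap above 0.022 m), for 0.2 s.
3. the square dispenser's pump head is pressed to its stop (value of joint square_pump above 0.0195 m), for 0.05 s.
At the end, for the whole second after the job is handed in: The round dispenser's cap is home (within 3 mm), the square dispenser's cap is fully out (at least 22 of its 25 mm), both pump heads are up again (within 3 mm), and the jar, dropper bottle and slide box are within 20 mm of where they stood (value of joint each of round_cap, square_pump, round_pump below 0.003 m and value of joint square_cap above 0.022 m and distance of each of jar, dropper, slidebox from where it was at the start of the episode below 0.02 m); the robot touches nothing.
It fails at once if both caps out (past half-way) at the same time (value of joint each of round_cap, square_cap above 0.0125 m).
It fails at once if the round dispenser's pump is pressed (more than 8 mm) (value of joint round_pump above 0.008 m).
It fails at once if the square dispenser's pump is pressed (more than 8 mm) while its cap is shut (value of joint square_pump above 0.008 m and value of joint square_cap below 0.0125 m).
It fails at once if the jar, dropper bottle or slide box is moved more than 20 mm (distance of any of jar, dropper, slidebox from where it was at the start of the episode above 0.02 m).
It also fails if it takes over 48 s, if anything falls off the work surface, if the arm or the gripper's body presses on something with over 40 N, if the wrist force passes 120 N, or if a joint passes its speed limit or range.

## Working session

There is one attempt and no reset: what is moved stays moved. The work goes in short steps, Python scripts to look and compute and a tool call to move; the robot and the scene stay as the last step left them, time stands still between calls to the robot, and variables do not carry over. Pictures are saved under pics/ and viewed, about 8 in all and at most 12, crops included, and the job is handed in when it is done.

Besides the shell and the picture viewer there is one more tool, called as name(argument=value, ...), one argument or row to a line, values as JSON. carry_out: Moves the arm, as the interface text tells. Its arguments: {"type":"object","properties":{"series":{"type":"array"},"force":{"type":"number"}},"required":["series"]}

```bash
mkdir -p pics; ls
python3 - <<'E'
from plant import r, vision
import cv2,numpy as np
for n in("side","top"):
    p,d=vision.snapshot(n); cv2.imwrite(f"pics/{n}0.png",p[...,::-1]); np.savez(f"{n}0.npz",p=p,d=d)
    c=vision.get_calibration(n); print(n,c)
s=r.get_state(); print(s["clock"],s["tool_pos"],s["eef_rot"],s["contact_force"])
E
```

```text
pics
side {'fx': 606.4337037378182, 'fy': 606.4337037378182, 'cx': 322.53212830974917, 'cy': 244.84625200633278, 'dist_coeffs': array([-0.14000184,  0.        ,  0.        ,  0.        ,  0.        ]), 'world_to_cam': array([[-7.12866769e-01, -7.01298951e-01, -8.66300831e-04,
         4.09354476e-01],
       [-3.71025845e-01,  3.78193526e-01, -8.48121147e-01,
         3.75809672e-01],
       [ 5.95114100e-01, -6.04275962e-01, -5.29801633e-01,
         1.15045967e+00],
       [ 0.00000000e+00,  0.00000000e+00,  0.00000000e+00,
         1.00000000e+00]])}
top {'fx': 572.7652687711167, 'fy': 572.7652687711167, 'cx': 320.90420380400104, 'cy': 240.07541404962214, 'dist_coeffs': array([-0.11224102,  0.        ,  0.        ,  0.        ,  0.        ]), 'world_to_cam': array([[-0.00195137, -0.99996594, -0.00801971, -0.01260084],
       [-0.99143698,  0.00298175, -0.13055198,  0.63215148],
       [ 0.13057145,  0.00769628, -0.99140903,  1.17460483],
       [ 0.        ,  0.        ,  0.        ,  1.        ]])}
0.1 [ 0.21981906 -0.5844523   0.23799341] [-0.69553963 -0.1271254   0.6958398  -0.12597908] [-0.71590668 -0.31561031 -0.36270002]
```

View pics/side0.png

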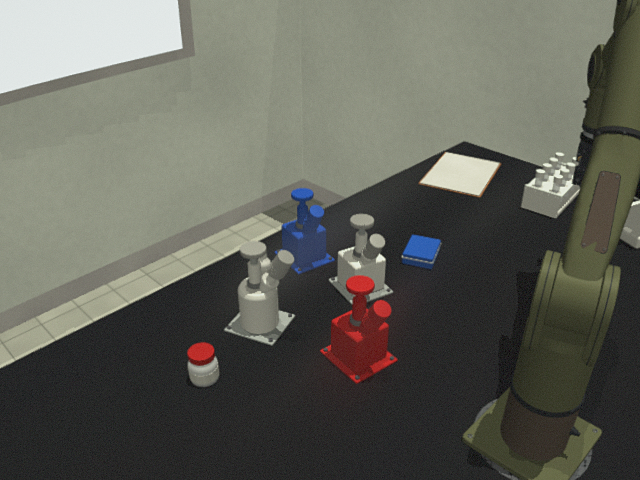

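View pics/top0.png

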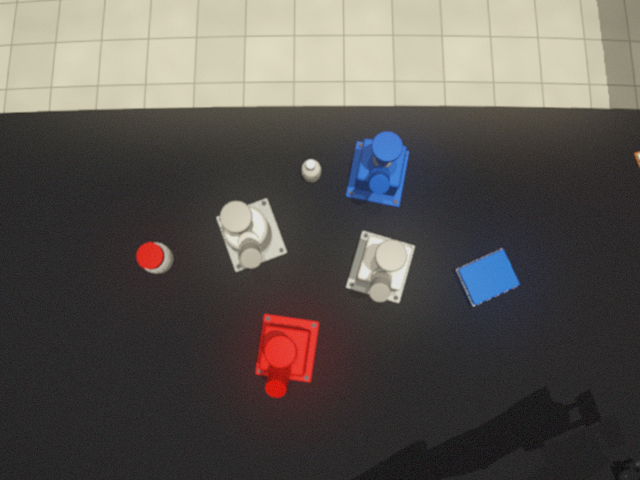

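Top view: round dispenser has its pump disc at about (236,217) and cap at (250,257). The square one has its disc at (391,255) and cap at (380,290). The jar is at (155,257), dropper (311,170), slide box (488,277), and there are red and blue look-alikes. Next I measure the discs, caps and feet.

```bash
cat > h.py <<'E'
import numpy as np, cv2
from scipy.spatial.transform import Rotation as R
from plant import r, vision
def cam(n):
    c=vision.get_calibration(n); K=np.array([[c["fx"],0,c["cx"]],[0,c["fy"],c["cy"]],[0,0,1]]); return K,c["dist_coeffs"],c["world_to_cam"]
def rays(n,uv):
    K,D,T=cam(n); q=cv2.undistortPoints(np.float64(uv).reshape(-1,1,2),K,D).reshape(-1,2)
    return -T[:3,:3].T@T[:3,3], np.c_[q,np.ones(len(q))]@T[:3,:3]
def onplane(n,uv,z):
    o,d=rays(n,uv); return o+d*((z-o[2])/d[:,2])[:,None]
def cloud(n,dep):
    v,u=np.mgrid[:480,:640]; o,d=rays(n,np.c_[u.ravel(),v.ravel()]); return (o+d*dep.reshape(-1,1)).reshape(480,640,3)
def project(n,P):
    K,D,T=cam(n); return cv2.projectPoints(np.float64(P).reshape(-1,1,3),cv2.Rodrigues(T[:3,:3])[0],T[:3,3],K,D)[0].reshape(-1,2)
def grey(p): 
    p=p.astype(int); return (p.max(2)-p.min(2)<45)&(p.max(2)>70)
E
python3 - <<'E'
from h import *
f={n:np.load(n+"0.npz") for n in("top","side")}
C={n:cloud(n,f[n]["d"]) for n in f}; G={n:grey(f[n]["p"])&(f[n]["d"]>0) for n in f}
for name,zt,uv in(("round",.216,(236,217)),("square",.201,(391,255))):
    c0=onplane("top",[uv],zt)[0]; print(name,c0)
    D={}
    for n in f:
        P=C[n]; near=G[n]&(np.hypot(*(P[...,:2]-c0[:2]).transpose(2,0,1))<.16)
        m=near&(abs(P[...,2]-zt)<.006)&(np.hypot(*(P[...,:2]-c0[:2]).transpose(2,0,1))<.045)
        uvc=cv2.minEnclosingCircle(np.argwhere(m)[:,::-1].astype(np.float32))
        print(n,"disc n",m.sum(),"z",np.median(P[m][:,2]),"mean",P[m].mean(0), "ext",np.ptp(P[m],0))
        D[n]=P[m].mean(0)
        if n=="top":
            mf=near&(abs(P[...,2]-.006)<.004); rect=cv2.minAreaRect(P[mf][:,:2].astype(np.float32)); print("foot",rect)
    # cap face: normals ~30deg from vertical
    for n in f:
        P=C[n]; Ps=np.dstack([cv2.GaussianBlur(P[...,i],(5,5),1.2) for i in range(3)])
        N=np.cross(np.gradient(Ps,axis=1),np.gradient(Ps,axis=0)); N/=np.linalg.norm(N,axis=2,keepdims=True)+1e-12; N*=np.sign(N[...,2:])
        h=np.hypot(*(P[...,:2]-D[n][:2]).transpose(2,0,1))
        m=G[n]&(h>.034)&(h<.12)&(P[...,2]>.11)&(P[...,2]<.24)&(abs(N[...,2]-.866)<.07)
        k,l,s,_=cv2.connectedComponentsWithStats(m.astype(np.uint8))
        i=1+s[1:,4].argmax(); q=P[l==i]; cen=q.mean(0); nn=np.linalg.svd(q-cen)[2][2]; nn*=np.sign(nn[2])
        v=cen-D[n]
        print(n,"capface",len(q),cen,"ext",np.ptp(q,0),"normal",nn,"tilt",np.degrees(np.arccos(nn[2])),"az",np.degrees(np.arctan2(nn[1],nn[0])),"az disc->cap",np.degrees(np.arctan2(v[1],v[0])),np.hypot(*v[:2]))
s=r.get_state(); print(R.from_quat(s["eef_rot"]).as_matrix())
E
```

```text
round [0.65223652 0.13997155 0.216     ]
top disc n 813 z 0.21606028816276357 mean [0.65246565 0.13987024 0.21603332] ext [0.0590469  0.05949394 0.01174517]
foot ((0.6175521612167358, 0.12752413749694824), (0.24403974413871765, 0.12631043791770935), 20.761898040771484)
side disc n 327 z 0.21472207494808293 mean [0.6499915  0.14362887 0.21463393] ext [0.06165239 0.06084412 0.00871224]
top capface 153 [0.57793181 0.11199975 0.21556601] ext [0.02396155 0.0249299  0.01863059] normal [-0.48096176 -0.14625457  0.8644567 ] tilt 30.179274910009184 az -163.08612720733984 az disc->cap -159.4976881073988 0.07957422366821121
side capface 82 [0.57720418 0.11438605 0.21414603] ext [0.02966454 0.03109093 0.01355934] normal [-0.42461304 -0.24095349  0.87272286] tilt 29.22338858107815 az -150.42656049020397 az disc->cap -158.11185500842456 0.07844192224247495
square [ 0.58305603 -0.14412617  0.201     ]
top disc n 814 z 0.2010958107987164 mean [ 0.58184132 -0.14298158  0.20111023] ext [0.0581531  0.05796585 0.01162887]
foot ((0.5866947770118713, -0.14981646835803986), (0.18318858742713928, 0.29115357995033264), 74.59166717529297)
side disc n 255 z 0.1994172206472934 mean [ 0.57873986 -0.14017369  0.19935364] ext [0.06566751 0.06436564 0.00878357]
top capface 75 [ 0.52053171 -0.12631815  0.18160254] ext [0.02211313 0.02455246 0.01744871] normal [-0.54967182  0.20990804  0.8085787 ] tilt 36.04270209742155 az 159.09920125085833 az disc->cap 164.79479181125325 0.06353375847993102
side capface 75 [ 0.51703723 -0.12398967  0.1779546 ] ext [0.02660878 0.03072018 0.01814469] normal [-0.53501813  0.1075355   0.83796881] tilt 33.07375190049331 az 168.63530953763808 az disc->cap 165.30292356269567 0.0637897940351002
[[-7.07793316e-04  3.52164022e-01 -9.35938033e-01]
 [ 1.51899026e-03 -9.35936809e-01 -3.52164710e-01]
 [-9.99998596e-01 -1.67094058e-03  1.27516100e-04]]
```

```bash
cat >> h.py <<'E'
A={"round":np.radians(-158.5),"square":np.radians(164.5)}
DISC={"round":np.array([.651,.142,.216]),"square":np.array([.5803,-.1416,.201])}
def hx(n): return np.array([np.cos(A[n]),np.sin(A[n]),0])   # towards spout side (-x of dispenser)
def ax(n): return .5*hx(n)+[0,0,np.cos(np.pi/6)]
def to(P,yaz=None):
    s=r.get_state(); M=R.from_quat(s["eef_rot"]).as_matrix(); d=M.T@(np.array(P)-s["tool_pos"])/.03
    a=np.degrees(np.arctan2(M[1,1],M[0,1])); y=0 if yaz is None else ((a-yaz+90)%180-90)/6
    print("dp",d.round(2),"yaw",round(y,2),"tcp",s["tool_pos"].round(4),"y az",round(a,1),"F",s["contact_force"].round(1),"t",s["clock"].round(2),"op",round(float(s["opening"]),3)); return d
E
python3 - <<'E'
from h import *
f=np.array([.5776,.113,.215])+.006*hx("round")
to(f+[0,0,.15],111.5); to(f+.035*ax("round"),111.5)
print(f, ax("round"))
M=R.from_quat(r.get_state()["eef_rot"]).as_matrix(); print("unit -axis 10mm in dp", M.T@(-ax("round"))*.01/.03)
E
```

```text
Traceback (most recent call last):
  File "h.py", line 24, in to
    print("dp",d.round(2),"yaw",round(y,2),"tcp",s["tool_pos"].round(4),"y az",round(a,1),"F",s["contact_force"].round(1),"t",s["clock"].round(2),"op",round(float(s["opening"]),3)); return d
                                                                                                                              ^^^^^^^^^^^^^^^^
AttributeError: 'float' object has no attribute 'round'
```

```bash
sed -i 's/s\["clock"\].round(2)/round(s["clock"],2)/' h.py
python3 - <<'E'
from h import *
f=np.array([.5776,.113,.215])+.006*hx("round")
to(f+[0,0,.13],111.5); to(f+.035*ax("round"),111.5)
print(f, ax("round"))
M=R.from_quat(r.get_state()["eef_rot"]).as_matrix(); print("-axis 10mm in dp", M.T@(-ax("round"))*.01/.03)
E
```

```text
dp [ -3.54 -17.56 -19.15] yaw -0.15 tcp [ 0.2198 -0.5845  0.238 ] y az -69.4 F [-0.7 -0.3 -0.4] t 0.1 op 1.0
dp [ -0.22 -17.55 -18.57] yaw -0.15 tcp [ 0.2198 -0.5845  0.238 ] y az -69.4 F [-0.7 -0.3 -0.4] t 0.1 op 1.0
[0.57201749 0.11080099 0.215     ] [-0.46520878 -0.18325061  0.8660254 ]
-axis 10mm in dp [ 0.28865776 -0.00207804 -0.16668381]
```

carry_out(
  series=[
    {"dp": [-1.8,-0.5,-0.5],"yaw": 0,"jaw": 0},
    {"dp": [-3.2,-1.5,-1.6],"yaw": 0,"jaw": 0},
    {"dp": [-3.5,-2.8,-3.0],"yaw": 0,"jaw": 0},
    {"dp": [-3.5,-4.1,-4.5],"yaw": 0,"jaw": 0},
    {"dp": [-3.5,-5.4,-5.9],"yaw": 0,"jaw": 0},
  ],
)

```text
clock: 0.72
tool_pos: [0.3292, -0.3687, 0.3433]
eef_rot: [-0.696, -0.127, 0.696, -0.126]
contact_force: [0.6, -0.6, 0.9]
opening: 0.458
```

carry_out(
  series=[
    {"dp": [0,-1.3,-1.5],"yaw": 0,"jaw": 0},
    {"dp": [0,-2.6,-2.9],"yaw": 0,"jaw": 0},
    {"dp": [0,-3.9,-4.3],"yaw": 0,"jaw": 0},
    {"dp": [0,-5.2,-5.7],"yaw": 0,"jaw": 0},
    {"dp": [0,-6.5,-7.1],"yaw": 0,"jaw": 0},
  ],
)

```text
clock: 1.35
tool_pos: [0.4602, -0.1095, 0.3435]
eef_rot: [-0.696, -0.127, 0.696, -0.126]
contact_force: [-0.6, -0.9, -0.6]
opening: 0.006
```

Run:
```python
from h import *
f=np.array([.5776,.113,.215])+.006*hx("round")
to(f+[0,0,.13],111.5); to(f+.035*ax("round"),111.5)
```

```text
dp [-0.04 -5.56 -6.08] yaw -0.15 tcp [ 0.4602 -0.1095  0.3435] y az -69.4 F [-0.6 -0.9 -0.6] t 1.35 op 0.006
dp [ 3.28 -5.55 -5.49] yaw -0.15 tcp [ 0.4602 -0.1095  0.3435] y az -69.4 F [-0.6 -0.9 -0.6] t 1.35 op 0.006
```

carry_out(
  series=[
    {"dp": [0,-1.4,-1.5],"yaw": 0,"jaw": 0},
    {"dp": [0,-2.8,-3.0],"yaw": -0.1,"jaw": 0},
    {"dp": [0,-4.2,-4.4],"yaw": -0.1,"jaw": 0},
    {"dp": [0.5,-5.55,-5.5],"yaw": -0.1,"jaw": 0},
    {"dp": [1.5,-5.55,-5.5],"yaw": -0.1,"jaw": 0},
  ],
)

```text
clock: 1.98
tool_pos: [0.5569, 0.1109, 0.2987]
eef_rot: [0.696, 0.135, -0.693, 0.131]
contact_force: [0.0, -0.8, 0.4]
opening: -0.001
```

Run:
```python
from h import *
f=np.array([.5776,.113,.215])+.006*hx("round")
to(f+.035*ax("round"),111.5);to(f,111.5)
for n in("side","top"):
    p,_=vision.snapshot(n); q=project(n,[f])[0].astype(int); x,y=q-[100,75]; cv2.imwrite(f"pics/a_{n}.png",cv2.resize(p[y:y+150,x:x+200,::-1],None,fx=2,fy=2,interpolation=2))
cv2.imwrite("pics/a.png",np.hstack([cv2.imread("pics/a_side.png"),cv2.imread("pics/a_top.png")]))
```

```text
dp [1.78 0.2  0.13] yaw 0.03 tcp [0.5569 0.1109 0.2987] y az -68.3 F [ 0.  -0.8  0.4] t 1.98 op -0.001
dp [ 2.79  0.2  -0.45] yaw 0.03 tcp [0.5569 0.1109 0.2987] y az -68.3 F [ 0.  -0.8  0.4] t 1.98 op -0.001
```

View pics/a.png

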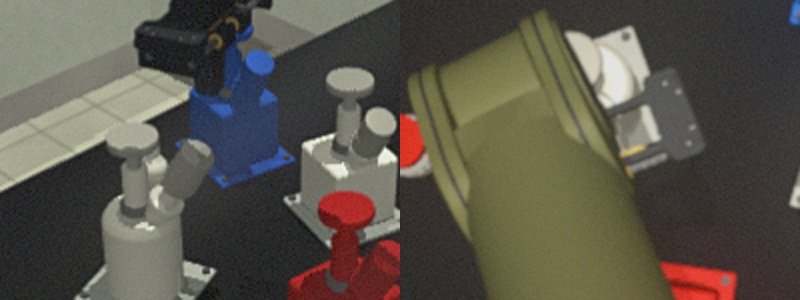

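The fingers are shut above the round cap, whose face is at about (200,155) in the side crop, and the path is clear.

carry_out(
  series=[
    {"dp": [0.9,0.2,0.13],"yaw": 0,"jaw": 0},
    {"dp": [1.75,0.2,0.13],"yaw": 0,"jaw": 0},
    {"dp": [2.2,0.2,-0.12],"yaw": 0,"jaw": 0},
    {"dp": [2.45,0.2,-0.27],"yaw": 0,"jaw": 0},
    {"dp": [2.6,0.2,-0.35],"yaw": 0,"jaw": 0},
  ],
)

```text
clock: 2.7
tool_pos: [0.5659, 0.103, 0.2178]
eef_rot: [-0.693, -0.131, 0.697, -0.131]
contact_force: [0.3, -0.2, -0.2]
opening: 0.002
```

Run:
```python
from h import *
f=np.array([.5776,.113,.215])+.006*hx("round")
to(f,111.5);to(f-.025*ax("round"),111.5)
```

```text
dp [ 0.09 -0.17 -0.28] yaw -0.03 tcp [0.5659 0.103  0.2178] y az -68.7 F [ 0.3 -0.2 -0.2] t 2.7 op 0.002
dp [ 0.81 -0.17 -0.71] yaw -0.03 tcp [0.5659 0.103  0.2178] y az -68.7 F [ 0.3 -0.2 -0.2] t 2.7 op 0.002
```

carry_out(
  series=[
    {"dp": [0.05,-0.17,-0.25],"yaw": 0,"jaw": 0},
    {"dp": [0.2,-0.17,-0.35],"yaw": 0,"jaw": 0},
    {"dp": [0.3,-0.17,-0.4],"yaw": 0,"jaw": 0},
    {"dp": [0.4,-0.17,-0.46],"yaw": 0,"jaw": 0},
    {"dp": [0.4,-0.17,-0.46],"yaw": 0,"jaw": 0},
  ],
)

```text
clock: 3.32
tool_pos: [0.5773, 0.1132, 0.2059]
eef_rot: [-0.693, -0.131, 0.697, -0.13]
contact_force: [-0.0, 0.2, 0.5]
opening: 0.006
```

Run:
```python
from h import *
f=np.array([.5776,.113,.215])+.006*hx("round")
to(f,111.5);to(f-.025*ax("round"),111.5)
```

```text
dp [-0.3   0.01  0.2 ] yaw -0.03 tcp [0.5773 0.1132 0.2059] y az -68.7 F [-0.   0.2  0.5] t 3.33 op 0.006
dp [ 0.42  0.01 -0.23] yaw -0.03 tcp [0.5773 0.1132 0.2059] y az -68.7 F [-0.   0.2  0.5] t 3.33 op 0.006
```

Run:
```python
from h import *
f=np.array([.5776,.113,.215])
p,_=vision.snapshot("side"); q=project("side",[f])[0].astype(int); x,y=q-[70,60]; cv2.imwrite("pics/b.png",cv2.resize(p[y:y+120,x:x+140,::-1],None,fx=4,fy=4,interpolation=2)); print(x,y,project("side",[f,r.get_state()["tool_pos"]]))
```

```text
214 194 [[284.73068872 254.96060067]
 [284.86293623 258.64958753]]
```

View pics/b.png

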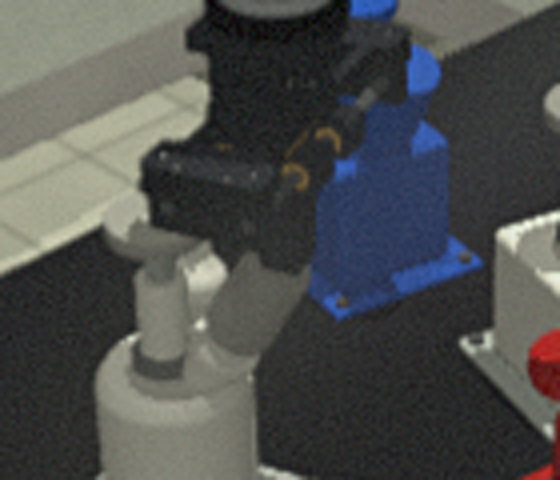

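The fingertips, at about (270,265) in the crop, sit on the cap face. The cap's lower end is close to the collar, so it may have snapped home. I keep pressing along the axis to confirm.

carry_out(
  series=[
    {"dp": [0.1,0,-0.06],"yaw": 0,"jaw": 0},
    {"dp": [0.2,0,-0.12],"yaw": 0,"jaw": 0},
    {"dp": [0.3,0,-0.17],"yaw": 0,"jaw": 0},
    {"dp": [0.36,0,-0.21],"yaw": 0,"jaw": 0},
    {"dp": [0.36,0,-0.21],"yaw": 0,"jaw": 0},
  ],
)

```text
clock: 4.0
tool_pos: [0.5828, 0.1158, 0.1953]
eef_rot: [-0.693, -0.132, 0.697, -0.13]
contact_force: [-3.0, -1.2, 4.0]
opening: 0.004
```

carry_out(
  series=[
    {"dp": [0.05,0,-0.03],"yaw": 0,"jaw": 0},
    {"dp": [0.1,0,-0.06],"yaw": 0,"jaw": 0},
    {"dp": [0.1,0,-0.06],"yaw": 0,"jaw": 0},
    {"dp": [0.1,0,-0.06],"yaw": 0,"jaw": 0},
    {"dp": [0.1,0,-0.06],"yaw": 0,"jaw": 0},
  ],
)

```text
clock: 4.62
tool_pos: [0.5831, 0.1159, 0.1947]
eef_rot: [-0.692, -0.131, 0.698, -0.131]
contact_force: [-9.1, -2.7, 22.5]
opening: 0.003
```

Motion stopped at 22 N, at about 25 mm of cap travel, so the cap is home. Next I back off along the axis, go up and head to the square one.

carry_out(
  series=[
    {"dp": [-1.2,0,0.5],"yaw": 0,"jaw": 0},
    {"dp": [-2.8,0,0.8],"yaw": 0,"jaw": 0.3},
    {"dp": [-4.2,1,0.8],"yaw": 0,"jaw": 1},
    {"dp": [-4.2,2.5,0.8],"yaw": 1,"jaw": 1},
    {"dp": [-4.2,4.4,0.8],"yaw": 2.5,"jaw": 1},
  ],
)

```text
clock: 5.25
tool_pos: [0.6106, -0.0152, 0.3215]
eef_rot: [-0.704, -0.039, 0.708, -0.038]
contact_force: [0.3, -0.7, -0.4]
opening: 0.435
```

Run:
```python
from h import *
f=DISC["square"]+.066*hx("square"); f[2]=.180
g=f-.013*ax("square")-[0,0,.019]; print(f,g)
to(g+[0,0,.13],74.5)
for n in("side","top"):
    p,_=vision.snapshot(n); x,y=project(n,[[.55,-.0,.18]])[0].astype(int)-[100,75]; cv2.imwrite(f"pics/c_{n}.png",cv2.resize(p[y:y+150,x:x+200,::-1],None,fx=2,fy=2,interpolation=2))
cv2.imwrite("pics/c.png",np.hstack([cv2.imread("pics/c_side.png"),cv2.imread("pics/c_top.png")]))
```

```text
[ 0.51670039 -0.12396227  0.18      ] [ 0.52296399 -0.12569932  0.14974167]
dp [1.41 3.35 3.3 ] yaw 3.62 tcp [ 0.6106 -0.0152  0.3215] y az -83.8 F [ 0.3 -0.7 -0.4] t 5.25 op 0.435
```

View pics/c.png

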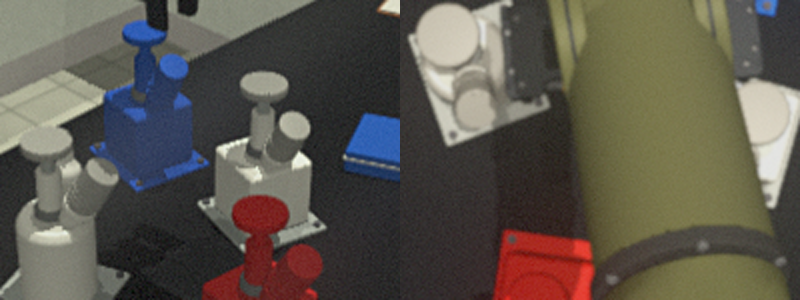

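The round cap is home, resting on its collar at about (85,210) in the side crop. The square cap at (290,135) is shut, and the arm is clear.

carry_out(
  series=[
    {"dp": [0,1.1,1.1],"yaw": 1.2,"jaw": 1},
    {"dp": [0,2.2,2.2],"yaw": 2.4,"jaw": 1},
    {"dp": [0.7,3.35,3.3],"yaw": 3.6,"jaw": 1},
    {"dp": [1.4,3.35,3.3],"yaw": 3.6,"jaw": 1},
    {"dp": [1.4,3.35,3.3],"yaw": 3.6,"jaw": 1},
  ],
)

```text
clock: 5.98
tool_pos: [0.5215, -0.1338, 0.2784]
eef_rot: [-0.697, 0.101, 0.703, 0.096]
contact_force: [-0.3, 0.5, 0.3]
opening: 0.999
```

Run:
```python
from h import *
f=DISC["square"]+.066*hx("square"); f[2]=.180
g=f-.013*ax("square")-[0,0,.019]
to(g+[0,0,.06],74.5);to(g,74.5)
```

```text
dp [ 2.29 -0.29  0.01] yaw -0.08 tcp [ 0.5215 -0.1338  0.2784] y az -106.0 F [-0.3  0.5  0.3] t 5.97 op 0.999
dp [ 4.29 -0.31 -0.01] yaw -0.08 tcp [ 0.5215 -0.1338  0.2784] y az -106.0 F [-0.3  0.5  0.3] t 5.97 op 0.999
```

carry_out(
  series=[
    {"dp": [1.0,-0.3,0],"yaw": 0,"jaw": 1},
    {"dp": [2.2,-0.3,0],"yaw": -0.08,"jaw": 1},
    {"dp": [3.2,-0.3,0],"yaw": -0.08,"jaw": 1},
    {"dp": [3.9,-0.3,0],"yaw": -0.08,"jaw": 1},
    {"dp": [4.2,-0.3,0],"yaw": -0.08,"jaw": 1},
  ],
)

```text
clock: 6.6
tool_pos: [0.5235, -0.1247, 0.1519]
eef_rot: [-0.698, 0.097, 0.704, 0.092]
contact_force: [-1.0, 1.2, 0.1]
opening: 0.998
```

Run:
```python
from h import *
f=DISC["square"]+.066*hx("square"); f[2]=.180
g=f-.013*ax("square")-[0,0,.019]
to(g,74.5)
for n in("side","top"):
    p,_=vision.snapshot(n); x,y=project(n,[f])[0].astype(int)-[67,50]; cv2.imwrite(f"pics/d_{n}.png",cv2.resize(p[y:y+100,x:x+134,::-1],None,fx=3,fy=3,interpolation=2))
cv2.imwrite("pics/d.png",np.hstack([cv2.imread("pics/d_side.png"),cv2.imread("pics/d_top.png")])[:,:800])
```

```text
dp [0.07 0.04 0.01] yaw 0.02 tcp [ 0.5235 -0.1247  0.1519] y az -105.4 F [-1.   1.2  0.1] t 6.6 op 0.998
```

View pics/d.png

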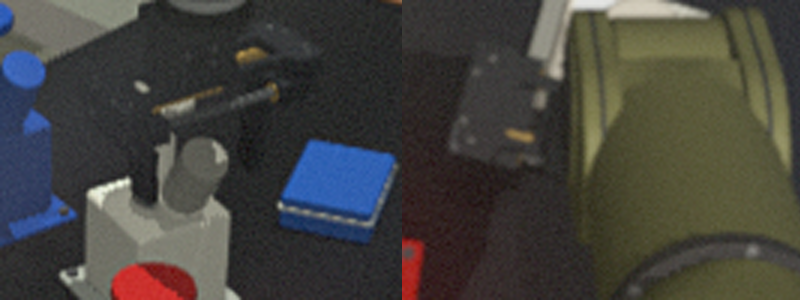

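The fingers straddle the cap, at about (145,160) and (255,130) on either side of its face at (205,160). Closing.

carry_out(
  force=40,
  series=[
    {"dp": [0,0,0],"yaw": 0,"jaw": 0.55},
    {"dp": [0,0,0],"yaw": 0,"jaw": 0.3},
    {"dp": [0,0,0],"yaw": 0,"jaw": 0.3},
    {"dp": [0,0,0],"yaw": 0,"jaw": 0.3},
    {"dp": [0,0,0],"yaw": 0,"jaw": 0.3},
  ],
)

```text
clock: 7.32
tool_pos: [0.5226, -0.1276, 0.1525]
eef_rot: [-0.697, 0.099, 0.704, 0.092]
contact_force: [-1.2, -3.4, 3.8]
opening: 0.478
```

Run:
```python
from h import *
t=r.get_state()["tool_pos"]
for k in(.01,.027): to(t+k*ax("square"),74.5)
```

```text
dp [-0.29  0.    0.17] yaw -0.01 tcp [ 0.5226 -0.1276  0.1525] y az -105.6 F [-1.2 -3.4  3.8] t 7.33 op 0.478
dp [-0.78  0.01  0.46] yaw -0.01 tcp [ 0.5226 -0.1276  0.1525] y az -105.6 F [-1.2 -3.4  3.8] t 7.33 op 0.478
```

carry_out(
  force=55,
  series=[
    {"dp": [-0.15,0,0.09],"yaw": 0,"jaw": 0.3},
    {"dp": [-0.35,0,0.2],"yaw": 0,"jaw": 0.3},
    {"dp": [-0.55,0,0.32],"yaw": 0,"jaw": 0.3},
    {"dp": [-0.73,0,0.42],"yaw": 0,"jaw": 0.3},
    {"dp": [-0.76,0,0.44],"yaw": 0,"jaw": 0.3},
  ],
)

```text
clock: 7.95
tool_pos: [0.5106, -0.124, 0.1747]
eef_rot: [-0.698, 0.099, 0.703, 0.092]
contact_force: [7.7, -3.0, -21.6]
opening: 0.472
```

Run:
```python
from h import *
t=r.get_state()["tool_pos"]; to(t); print((t-[.5226,-.1276,.1525])@ax("square"))
```

```text
dp [0. 0. 0.] yaw 0 tcp [ 0.5106 -0.124   0.1747] y az -105.6 F [  7.7  -3.  -21.6] t 7.95 op 0.472
0.02545915592488781
```

The cap moved 25.5 mm and now meets a 22 N stop, so it is out. Now release and rise.

carry_out(
  force=40,
  series=[
    {"dp": [0,0,0],"yaw": 0,"jaw": 0.7},
    {"dp": [0,0,0],"yaw": 0,"jaw": 1},
    {"dp": [0,0,0],"yaw": 0,"jaw": 1},
    {"dp": [-0.7,0,0],"yaw": 0,"jaw": 1},
    {"dp": [-2.2,0,0],"yaw": 0,"jaw": 1},
  ],
)

```text
clock: 8.57
tool_pos: [0.5099, -0.1229, 0.2403]
eef_rot: [-0.696, 0.099, 0.705, 0.092]
contact_force: [0.6, 0.2, -0.3]
opening: 0.994
```

Run:
```python
from h import *
to(DISC["square"]+[0,0,.05])
```

```text
dp [-0.38 -0.02 -2.43] yaw 0 tcp [ 0.5099 -0.1229  0.2403] y az -105.5 F [ 0.6  0.2 -0.3] t 8.57 op 0.994
```

carry_out(
  series=[
    {"dp": [-1.5,0,0],"yaw": 0,"jaw": 0.6},
    {"dp": [-1.6,0,-0.8],"yaw": 0,"jaw": 0},
    {"dp": [-1.6,0,-1.7],"yaw": 0,"jaw": 0},
    {"dp": [-1.6,0,-2.43],"yaw": 0,"jaw": 0},
    {"dp": [-1.6,0,-2.43],"yaw": 0,"jaw": 0},
  ],
)

```text
clock: 9.2
tool_pos: [0.5814, -0.1421, 0.2875]
eef_rot: [-0.697, 0.099, 0.705, 0.092]
contact_force: [-0.6, -0.1, -0.9]
opening: 0.456
```

Run:
```python
from h import *
to(DISC["square"]+[0,0,.01]);to(DISC["square"]-[0,0,.022])
p,_=vision.snapshot("side"); x,y=project("side",[DISC["square"]])[0].astype(int)-[100,75]; cv2.imwrite("pics/e.png",cv2.resize(p[y:y+150,x:x+200,::-1],None,fx=3,fy=3,interpolation=2))
```

```text
dp [ 2.55 -0.03  0.02] yaw 0 tcp [ 0.5814 -0.1421  0.2875] y az -105.5 F [-0.6 -0.1 -0.9] t 9.2 op 0.456
dp [ 3.62 -0.04  0.  ] yaw 0 tcp [ 0.5814 -0.1421  0.2875] y az -105.5 F [-0.6 -0.1 -0.9] t 9.2 op 0.456
```

View pics/e.png

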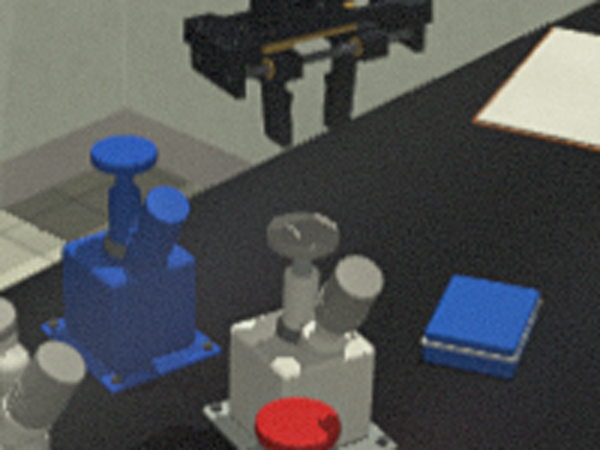

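The square cap is now out, with its face at about (355,275) in the crop, and the fingers are above the pump disc at (303,235). Now press.

carry_out(
  series=[
    {"dp": [0,0,0],"yaw": 0,"jaw": 0},
    {"dp": [0.6,0,0],"yaw": 0,"jaw": 0},
    {"dp": [1.3,0,0],"yaw": 0,"jaw": 0},
    {"dp": [2,0,0],"yaw": 0,"jaw": 0},
    {"dp": [2.5,0,0],"yaw": 0,"jaw": 0},
  ],
)

```text
clock: 9.88
tool_pos: [0.5783, -0.142, 0.2118]
eef_rot: [-0.696, 0.099, 0.706, 0.092]
contact_force: [-0.5, 0.2, -0.4]
opening: 0.002
```

carry_out(
  series=[
    {"dp": [0.3,0,0],"yaw": 0,"jaw": 0},
    {"dp": [0.6,0,0],"yaw": 0,"jaw": 0},
    {"dp": [0.8,0,0],"yaw": 0,"jaw": 0},
    {"dp": [0.95,0,0],"yaw": 0,"jaw": 0},
    {"dp": [1.0,0,0],"yaw": 0,"jaw": 0},
  ],
)

```text
clock: 10.5
tool_pos: [0.5778, -0.142, 0.1829]
eef_rot: [-0.696, 0.098, 0.705, 0.092]
contact_force: [-4.5, 2.0, 10.7]
opening: 0.006
```

carry_out(
  series=[
    {"dp": [0.1,0,0],"yaw": 0,"jaw": 0},
    {"dp": [0.2,0,0],"yaw": 0,"jaw": 0},
    {"dp": [0.25,0,0],"yaw": 0,"jaw": 0},
    {"dp": [0.25,0,0],"yaw": 0,"jaw": 0},
    {"dp": [0.25,0,0],"yaw": 0,"jaw": 0},
  ],
)

```text
clock: 11.12
tool_pos: [0.5778, -0.142, 0.1793]
eef_rot: [-0.697, 0.099, 0.705, 0.092]
contact_force: [-8.0, 1.9, 26.2]
opening: 0.005
```

26 N at z 0.179 is well over the 12 N spring, so the pump is at its stop. Lift off and move clear, to the −y side.

carry_out(
  series=[
    {"dp": [-0.5,0,0],"yaw": 0,"jaw": 0},
    {"dp": [-1.2,0,0],"yaw": 0,"jaw": 0},
    {"dp": [-2.5,0,0],"yaw": 0,"jaw": 0},
    {"dp": [-4,0,0],"yaw": 0,"jaw": 0},
    {"dp": [-4.5,1.5,0],"yaw": 0,"jaw": 0},
  ],
)

```text
clock: 11.75
tool_pos: [0.5707, -0.1805, 0.3181]
eef_rot: [-0.7, 0.095, 0.702, 0.09]
contact_force: [0.2, -1.3, -0.6]
opening: 0.006
```

carry_out(
  series=[
    {"dp": [0,1.5,0],"yaw": 0,"jaw": 0},
    {"dp": [0,3,0],"yaw": 0,"jaw": 0},
    {"dp": [0,4.5,0.5],"yaw": 0,"jaw": 0},
    {"dp": [0,6,1],"yaw": 0,"jaw": 0},
    {"dp": [0,7,1.5],"yaw": 0,"jaw": 0},
  ],
)

```text
clock: 12.38
tool_pos: [0.4711, -0.3741, 0.3198]
eef_rot: [-0.7, 0.096, 0.702, 0.091]
contact_force: [0.4, -0.6, 0.4]
opening: 0.004
```

```bash
cat > chk.py <<'E'
from h import *
d={n:vision.snapshot(n) for n in("side","top")}; C={n:cloud(n,d[n][1]) for n in d}
for n in d: cv2.imwrite(f"pics/f_{n}.png",d[n][0][...,::-1])
for k,dist in(("round",.0665),("square",.079)):
    c=DISC[k]
    for n in d:
        P=C[n]; g=grey(d[n][0])&(d[n][1]>0)
        m=g&(np.hypot(*(P[...,:2]-c[:2]).transpose(2,0,1))<.025)&(P[...,2]>c[2]-.04)
        f=c+dist*hx(k); m2=g&(np.hypot(*(P[...,:2]-f[:2]).transpose(2,0,1))<.006)&(P[...,2]>.12)
        print(k,n,"pump z",np.median(P[m][:,2]).round(4),"rest",c[2],"cap face z",np.median(P[m2][:,2]).round(4) if m2.any() else None)
a=np.load("top0.npz")["p"].astype(int); b=d["top"][0].astype(int)
for nm,(u,v) in dict(jar=(155,257),dropper=(311,170),slidebox=(488,277)).items():
    s=np.s_[v-35:v+35,u-40:u+40]; ms=[]
    for p in(a,b):
        q=p[s]; m=(q.max(2)>100); ms.append(np.argwhere(m).mean(0).round(1))
    print(nm,ms)
to(r.get_state()["tool_pos"])
E
python3 chk.py
```

```text
round side pump z 0.2144 rest 0.216 cap face z 0.1924
round top pump z 0.2162 rest 0.216 cap face z 0.1941
square side pump z 0.199 rest 0.201 cap face z 0.1934
square top pump z 0.2013 rest 0.201 cap face z 0.2009
jar [array([34.9, 38.9]), array([34.9, 38.9])]
dropper [array([38. , 47.1]), array([38.1, 47.2])]
slidebox [array([34.9, 39.6]), array([34.4, 38.8])]
dp [0. 0. 0.] yaw 0 tcp [ 0.4689 -0.3763  0.3198] y az -105.5 F [-0.4 -0.  -0.1] t 12.47 op 0.004
```

View pics/f_top.png

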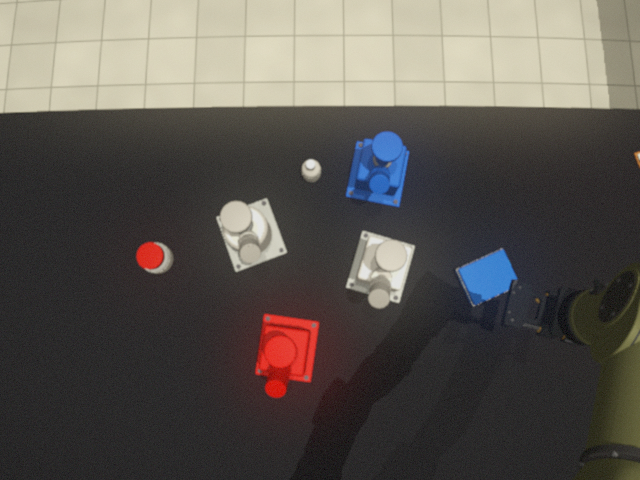

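The round cap at (249,250) is home and the square cap at (379,295) is out. Both pump heads are up, the bystanders are unmoved and the arm is clear. Handing in.

```bash
python3 -c "
from plant import r
print(r.finish_job(), r.get_state()['clock'])"
```

```text
the job is handed in; nothing more can be done
the job is handed in; nothing more can be done
```

I did the three steps in order and handed the job in at about 12.5 s; the simulator gave no verdict.

1. **Round cap:** pushed home with the shut fingers. It stopped at 22 N after about 25 mm.
2. **Square cap:** gripped and pulled 25.5 mm along its axis, until it met its stop at about 23 N.
3. **Square pump:** pressed to z = 0.179 m (21.7 mm down) at 26 N, which is well over the 12 N spring, then released.

**Last checks**
- **Top view:** the round cap's face is at 0.194 m (home) and the square's at 0.201 m (out). The pump heads are at 0.216 m and 0.201 m, both at rest.
- **Bystanders:** the jar and dropper bottle have not moved (0.1 px at most). The slide box's blob shifted by under 1 px, about 2 mm; the gripper partly covers that crop.
- **Contact:** the arm ended clear of everything, with the wrist force near zero.
- **One disagreement:** the side view put the square cap's face at 0.193 m, about 8 mm lower than the top view. That camera reads about 2 mm low in general, and its patch probably took in the cap's side. I trusted the top view, since the pull had also ended at a hard stop.

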